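# Measure an alumina strip in the bench micrometer by its ratchet

### The arm

A 6-joint arm with a two-finger parallel gripper is mounted at the origin on the work surface. World frame = base frame: x ahead of the robot, y to its left, z up, the work surface at z = 0. Lengths are in mm, angles in rad, forces in N, time in s.
With the tool pointing down it reaches from about 300 to 775 mm from the base axis. Payload 14.6 kg.
Tool frame: the origin (TCP) lies midway between the tips of the shut fingers; the grasp point (between the pads) lies 19 mm behind it; y points along the fingers, z is the direction in which the jaws open and shut, and the axes are right-handed (so a half turn about y gives the same grasp; the last joint's range is limited). The gripper opens to 94 mm and grips with 3 to 60 N. Pads are 16 mm wide; open, the fingers measure 119 mm over their backs; the gripper's body (75 mm by 177 mm) begins 78 mm behind the grasp point.
Start: joints at [-0.067, 0.3, 1.521, -0, 1.321, -0.067], TCP at [549.99, -0.002, 180.546] pointing down, gripper open.
Joint ranges: [-3.03, 3.03], [-0.79, 2.21], [0.23, 2.52], [-1.04, 4.18], [0, 3.07], [-2.55, 2.55]. Speed limits (rad/s): [2.22, 2.22, 2.57, 3.14, 3.14, 3.14].

### API

Orientations are given as [roll, pitch, yaw] about the fixed x, y, z axes, in that order (R = Rz(yaw) Ry(pitch) Rx(roll)).
In Python, from cell import manip gives the robot as it stands.
- The arm moves only by the tool play_rows, never from a script. Its argument "series" is a list of rows, each a list of 3 entries, a list of its own where there are three numbers: the shift along the tool's x, y, z in m, then the turn about the tool's y in rad, then the closure, from 0 (fully open) to 1 (shut). In form: [[[dx, dy, dz], twist, grip], ...]. A call has 1 to 20 rows; each row is the pose to reach, as a shift and turn from the pose measured when the call began, along the tool's axes at that moment; what a row does not reach only later rows make up. A row lasts 1/10 s, in which the tool goes at most 50 mm and 8.59 degrees, less where a joint would pass 70% of its speed; a pose out of reach is approached as far as the arm can. A call with a gripper value outside its range is refused whole. The fingers move at their own pace and stop on an object; "squeeze" is the grip in N (left out, the last holds). Time passes only in rows, so rows that repeat a pose let the fingers close. It gives the time, the measured TCP pose, the force and the opening at its end, in the units of the state.
- manip.read_state(): the state, without advancing time (a new reading comes with each control period).
- manip.camera(name): name is "scene" or "side" or "wrist"; returns the picture (420x560x3 uint8, red, green, blue); there is no depth.
- manip.camera_params(name): a dict with "K" (3x3 intrinsics, pixels), "dist_coeffs" ([k1, k2, p1, p2, k3] as OpenCV has them; the pictures are not rectified), "rvec" (rotation vector, rad) and "tvec" (3), from world to camera coordinates, as OpenCV has them. Camera axes: x right, y down, z forward; pixel columns grow to the right and rows downward; lengths in mm; the calibration is good to about 2 mm. A picture is of the moment at which its call begins: read the wrist's pose just before it. camera_params takes no time and is no camera call; for the wrist camera it gives the pose at the moment of the call.
- manip.sign_off(): hands the job in, once; it reports no verdict.
The state is a dict: "clock": time; "joints": joint angles; "qd": joint speeds; "effort": joint torques, N m; "eef_pos": TCP position; "eef_rot": TCP orientation; "wrist_force": force on the tool from outside, world axes, zero at the start; "moment": the same for the moment, N m; "finger_gap": finger opening in mm.
Only numpy, scipy, OpenCV 4.12 (cv2) and the standard library are available. Lean on these libraries where they do the work, as an engineer would, in place of code of your own. Each camera call takes 0.05 s, during which the arm holds its last target. There are 200 camera calls.

### The job

Take the white ceramic strip from its tray and lay it flat on the steel table of the bench micrometer, lengthwise, with its far end under the spindle, and let go of it. Then wind the spindle down onto it by the small ratchet knob at the very top, clockwise seen from above, until the ratchet slips and clicks; let it click once or twice and no more, then let go and leave the strip clamped. The strip is brittle and the gauge delicate, so be gentle, and leave the other things on the bench alone.

Things in the scene. Friction and masses are not known exactly. Their poses are not given: they have to be found in the camera images.
- strip_center (a point): Centre (half-way up) of the strip: a flat bar of white alumina ceramic, 120 mm long (its x axis), 30 mm wide (y), a few mm thick (4 to 7 mm: the thickness is what is to be measured), 80 g, brittle. At the start it lies on two rests in the tray, its x axis within 4 degrees of the tray's; its -x end is the one nearer the robot.
- strip: The same strip; origin at the centre of its underside, x along its length, z up.
- tray: Fixed low tray of grey plastic, 170 mm (x) by 100 mm (y), rim 10 mm high, floor 3 mm thick; two rests, 14 mm (x) by 22 mm (y), tops 18 mm above the bench, stand at x = -28 and +28 mm and carry the strip, whose long edges overhang them and are free for fingers. Origin at the middle of its underside.
- table_point (a point): Point on the micrometer's lapped steel table straight under the spindle, 45 mm above the bench. Axes: x from the gauge's open front (robot's side) to the back, y towards its column, z up. The table runs from x = -60 to +40 mm and y = -31 to +31 mm; nothing stands before its front edge, so the near end of a strip can overhang it, free for the fingers.
- gauge: Bench micrometer, fixed; origin on the bench under the spindle, axes as the table point's. Above the bench: spindle, 8 mm rod, lower face at 54 to 58 mm at first, sinks 10 mm a turn; arm 102 to 135 mm (x -18 to 18, y -21 to 89 mm), with 17 mm bush down to 88 mm; column y = 56 to 88 mm, x within 23 mm; readout case x within 30, y = 50 to 90 mm, to 162 mm.
- ratchet_grip (a point): Middle of the ratchet knob: dark knurled cylinder, 24 mm in diameter, 28 mm tall (171 to 199 mm above the bench), at the top of the gauge on the spindle's axis. It carries the thimble round at 0.14 N m, sprung back some 3 degrees, until the spindle presses with some 15 N; at 0.16 N m it slips over a click: the torque drops within 11 degrees to about -0.07 N m, then rises again.
- ratchet_mark (a point): Point of the white index line on the knob's top, 11 mm out from its axis; right over the thimble's mark at the start. The ratchet clicks every 22.5 degrees of slip (first after 11) and settles between clicks.
- thimble_mark (a point): Point of the black index line on top of the thimble, 11 mm out from its axis. Thimble: light knurled metal right below the knob, 30 mm in diameter, 138 to 167 mm above the bench; it drives the screw with no torque limit (do not grip it) and stays put when let go. The marks part sideways as the ratchet slips: about 4.3 mm after one click, 8.4 after two, 12 after three.
- wash_bottle: Bystander: white plastic wash bottle with red cap and bent red spout, 68 mm wide, 193 mm tall, standing; origin at the centre of its underside.
- jar: Bystander: small white plastic jar, 40 mm wide, 38 mm tall; origin at the centre of its underside.
- screwdriver: Bystander: screwdriver 170 mm long, lying across the bench behind the work, red handle; origin at its middle on the bench.
- coupon_box: Bystander: open white sample box, 100 mm square, 18 mm tall; origin at the centre of its underside.
There are look-alikes about, which are no part of the job. Of the things shaped like the gauge, the grey one is meant.

How it is judged:
By the outcome, as a careful person would: the job done as asked, in the order asked, and still so for the second after the job is handed in, with the robot touching nothing.
It also fails if it takes over 72 s, if anything falls off the work surface, if the arm or the gripper's body presses on something with over 40 N, if the wrist force passes 120 N, or if a joint passes its speed limit or range.

## Working session

There is one attempt and no reset: what is moved stays moved. The work goes in short steps, Python scripts to look and compute and a tool call to move; the robot and the scene stay as the last step left them, time stands still between calls to the robot, and variables do not carry over. Pictures are saved under pics/ and viewed, about 8 in all and at most 12, crops included, and the job is handed in when it is done.

Besides the shell and the picture viewer there is one more tool, called after ">>>" in YAML: its name, and indented under it one key for each argument. play_rows: Moves the arm, as the interface text tells. Its arguments: {"type":"object","properties":{"series":{"type":"array","items":{"type":"array"}},"squeeze":{"type":"number"}},"required":["series"]}

```bash
mkdir -p pics; ls; cat > h.py <<'E'
import numpy as np, cv2
from cell import manip
def snap(n,f):
    p=manip.camera_params(n); im=manip.camera(n); cv2.imwrite('pics/'+f,im[:,:,::-1]); return im,p
def ray(p,uv):
    K=np.array(p['K'],float); d=np.array(p['dist_coeffs'],float)
    n=cv2.undistortPoints(np.array(uv,float).reshape(-1,1,2),K,d).reshape(-1,2)
    R=cv2.Rodrigues(np.array(p['rvec'],float))[0]; t=np.array(p['tvec'],float).ravel()
    return -R.T@t, np.c_[n,np.ones(len(n))]@R
def plane(p,uv,z):
    c,d=ray(p,uv); return c+d*((z-c[2])/d[:,2])[:,None]
def proj(p,X):
    return cv2.projectPoints(np.array(X,float).reshape(-1,3),np.array(p['rvec'],float),np.array(p['tvec'],float),np.array(p['K'],float),np.array(p['dist_coeffs'],float))[0].reshape(-1,2)
def tri(p1,a,p2,b):
    c1,d1=ray(p1,a);c2,d2=ray(p2,b);d1=d1[0];d2=d2[0]
    s=np.linalg.lstsq(np.c_[d1,-d2],c2-c1,rcond=None)[0]
    A=c1+s[0]*d1;B=c2+s[1]*d2; return (A+B)/2,np.linalg.norm(A-B)
E
python3 - <<'E'
from h import *
a,p=snap('scene','a.png');b,q=snap('side','b.png');c,r=snap('wrist','c.png')
import pickle;pickle.dump((p,q,r),open('p.pkl','wb'))
print(manip.read_state())
for x in(p,q,r):print(ray(x,[[280,210]]))
cv2.imwrite('pics/all.png',np.vstack([np.hstack([a,b])])[:,:,::-1])
E
```

```text
pics
{'clock': 0.15, 'joints': array([-6.65598054e-02,  3.00299477e-01,  1.52143300e+00,  1.82823677e-05,
        1.32069248e+00, -6.66039934e-02]), 'qd': array([ 4.80441833e-04, -1.93048520e-03, -6.65006838e-04, -1.76640268e-05,
       -2.72871162e-03,  3.61920142e-04]), 'effort': array([-2.50185103e-04, -5.31960297e+01, -3.52822959e+01,  7.07691838e-02,
        2.35654798e-02, -3.66386917e-05]), 'eef_pos': array([5.49783578e+02, 3.88465227e-02, 1.80143126e+02]), 'eef_rot': array([-1.57162560e+00,  7.30639092e-05, -1.57075670e+00]), 'wrist_force': array([-0.04351807, -0.39372992,  0.3907201 ]), 'moment': array([ 0.02789777,  0.01843652, -0.0044525 ]), 'finger_gap': 94.2180583238612}
(array([1353.23249319,  128.72605865,  867.20971976]), array([[-0.73897654, -0.11255678, -0.6644679 ]]))
(array([1047.34620374,  558.45216384,  974.55722848]), array([[-0.45537834, -0.49981414, -0.73680955]]))
(array([548.59055695,  75.65321656, 384.35740929]), array([[ 0.00463072, -0.25140219, -0.96790914]]))
```

View pics/a.png

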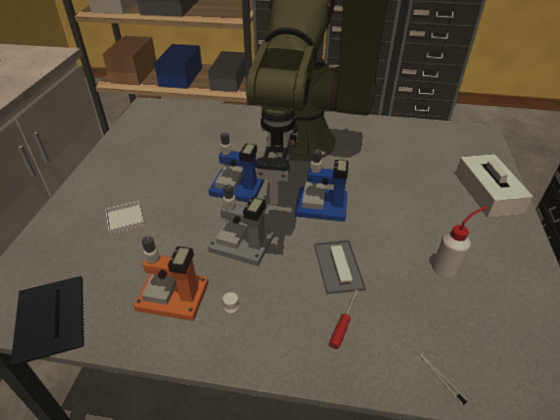

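View pics/b.png

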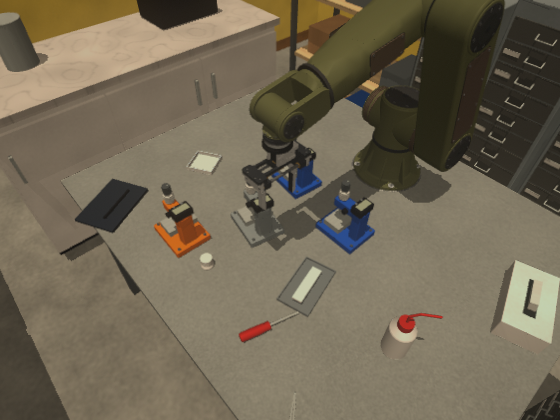

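The grey gauge stands at about (240,235) in scene with its knob at (228,193), and at (258,210) in side. The white strip in its tray is at (342,265) in scene and (307,285) in side. The blue and orange gauges are look-alikes.

```bash
python3 - <<'E'
from h import *
import pickle
p,q,r=pickle.load(open('p.pkl','rb'))
a,b,c=[cv2.imread(f'pics/{k}.png') for k in 'abc']
def strip(im,p,box,z):
    x0,y0,x1,y1=box; g=im[y0:y1,x0:x1].min(2); m=(g>135).astype(np.uint8)
    cs=cv2.findContours(m,0,2)[0]; k=max(cs,key=cv2.contourArea); pts=k.reshape(-1,2)+[x0,y0]
    W=plane(p,pts,z)[:,:2].astype(np.float32); return cv2.minAreaRect(W)
print(strip(a,p,(310,235,370,300),23),strip(b,q,(275,255,340,315),23))
def f(im,box,s):
    x0,y0,x1,y1=box; return cv2.resize(im[y0:y1,x0:x1],None,fx=s,fy=s,interpolation=cv2.INTER_CUBIC)
A=f(a,(200,170,290,270),4);B=f(b,(220,145,310,245),4)
cv2.imwrite('pics/crop.png',np.hstack([A,B]))
E
```

```text
((590.3295288085938, 172.95867919921875), (115.92057800292969, 26.46678352355957), 16.0604190826416) ((590.636962890625, 171.704833984375), (119.33837890625, 29.43592071533203), 16.415626525878906)
```

View pics/crop.png

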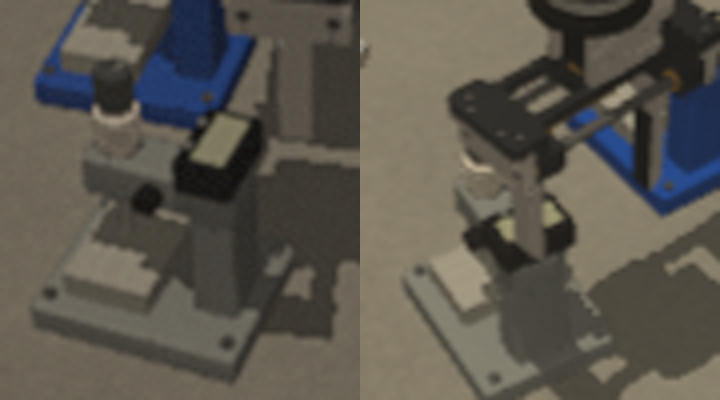

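View pics/c.png

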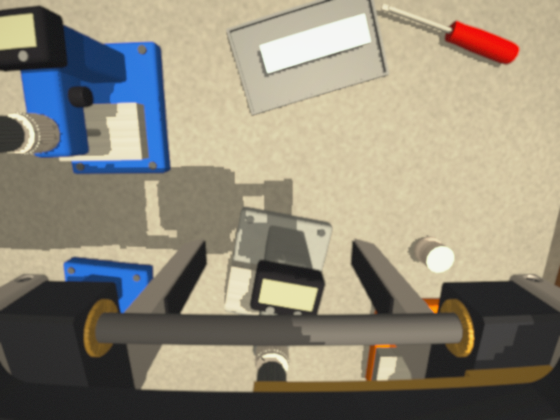

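Both views agree on the strip: centre (590.5, 172), yaw 16.2°. In the wrist view the gauge base lies at about (230–330, 208–310), with its knob at (270,368), partly hidden. I'll lift and then move over the strip, with the camera on the robot side.

>>> play_rows:
  series:
    - [[0,-0.04,0],0,0]
    - [[0,-0.08,0],0,0.2]
    - [[-0.02,-0.08,0],-0.14,0.5]
    - [[-0.04,-0.08,0],-0.28,0.5]
    - [[-0.06,-0.08,0],-0.42,0.5]
    - [[-0.08,-0.08,0],-0.56,0.5]
    - [[-0.1,-0.08,0],-0.7,0.5]
    - [[-0.12,-0.08,0],-0.84,0.5]
    - [[-0.14,-0.08,0],-0.98,0.5]
    - [[-0.162,-0.08,0.004],-1.12,0.5]
    - [[-0.162,-0.07,0.004],-1.26,0.5]
    - [[-0.162,-0.05,0.004],-1.4,0.5]
    - [[-0.162,-0.03,0.004],-1.54,0.5]
    - [[-0.162,-0.01,0.004],-1.68,0.5]
    - [[-0.162,0.01,0.004],-1.82,0.5]
    - [[-0.162,0.03,0.004],-1.853,0.5]
    - [[-0.162,0.05,0.004],-1.853,0.5]
    - [[-0.162,0.05,0.004],-1.853,0.5]
    - [[-0.162,0.05,0.004],-1.853,0.5]
    - [[-0.162,0.05,0.004],-1.853,0.5]

```text
clock: 2.15
eef_pos: [554.3, 162.1, 131.4]
eef_rot: [-1.571, -0.001, 0.282]
wrist_force: [0.1, -1.4, -0.3]
finger_gap: 46.9
```

```bash
python3 - <<'E'
from h import *
import pickle
d,r=snap('wrist','d.png'); a2,p=snap('scene','a2.png');b2,q=snap('side','b2.png');pickle.dump((p,q,r),open('p2.pkl','wb'))
s=manip.read_state();print(s['clock'],s['eef_pos'],s['eef_rot'],s['finger_gap'])
f=lambda im,x0,y0,x1,y1,k:cv2.resize(im[y0:y1,x0:x1],None,fx=k,fy=k,interpolation=cv2.INTER_CUBIC)
A=f(a2,200,170,290,270,4);B=f(b2,220,145,310,245,4)
cv2.imwrite('pics/crop2.png',np.vstack([np.hstack([A,B]), ])[:,:,::-1])
# strip in wrist
m=(d.min(2)>185).astype(np.uint8)
for k in cv2.findContours(m,0,2)[0]:
    if cv2.contourArea(k)>1500:
        print(cv2.boundingRect(k),cv2.minAreaRect(plane(r,k.reshape(-1,2),23)[:,:2].astype(np.float32)))
E
```

```text
2.3 [554.08165345 162.10890185 131.03601961] [-1.57057279e+00 -5.47036877e-04  2.82166239e-01] 46.663825619484086
(264, 184, 31, 103) ((589.7234497070312, 173.83721923828125), (120.6368179321289, 32.9460334777832), 16.09845733642578)
```

View pics/d.png

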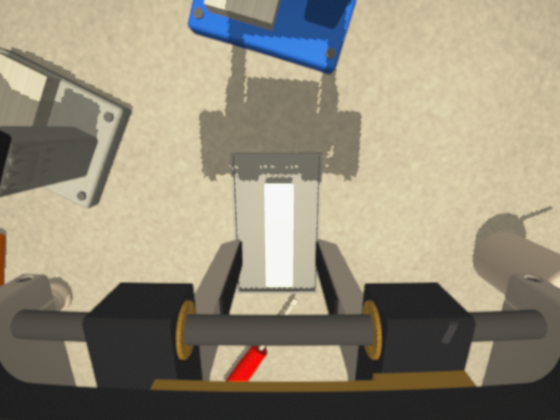

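View pics/crop2.png

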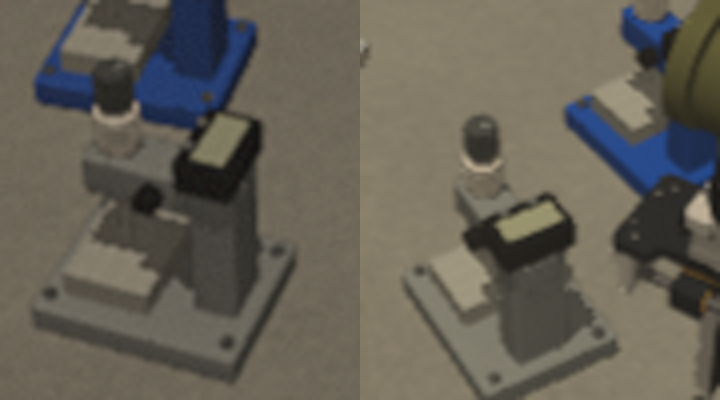

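The wrist view shows the strip centred between the fingers at (280,235), and the gauge to the left. In crop2 the knob top is at scene (112,66) and side (481,124), and three base holes are clear in both. The strip fix is (590, 173), 16.1°. I'll triangulate the gauge, then descend.

```bash
python3 - <<'E'
from h import *
import pickle
p,q,r=pickle.load(open('p2.pkl','rb'))
s=lambda x,y:[(x+.5)/4-.5+200,(y+.5)/4-.5+170]
t=lambda x,y:[(x-360+.5)/4-.5+220,(y+.5)/4-.5+145]
for n,a,b in[('knobtop',(112,68),(481,124)),('H+-',(50,293),(420,271)),('H++',(228,342),(495,378)),('H-+',(277,252),(598,332)),('disp',(220,140),(532,223))]:
    print(n,tri(p,[s(*a)],q,[t(*b)]), plane(p,[s(*a)],199),plane(q,[t(*b)],199))
E
```

```text
knobtop (array([ 543.37737129, -127.30506835,  199.05444074]), np.float64(1.169892808202395)) [[ 544.09772596 -126.866914    199.        ]] [[ 542.79753373 -128.02918837  199.        ]]
H+- (array([ 580.15084613, -174.8636397 ,   26.87084016]), np.float64(0.43751810982357237)) [[ 738.70044582 -112.54352145  199.        ]] [[664.85633421 -41.8590974  199.        ]]
H++ (array([605.44717764, -46.91897393,  28.00143106]), np.float64(0.9849404946246508)) [[758.25276984 -10.86240241 199.        ]] [[684.93474652  62.0616863  199.        ]]
H-+ (array([513.72531815, -30.53383189,  24.61495732]), np.float64(1.675998612286852)) [[688.25610411   2.86767148 199.        ]] [[611.0664781   76.94523311 199.        ]]
disp (array([554.88489191, -57.40059827, 158.03708618]), np.float64(0.5645675592096221)) [[600.65984324 -46.83785565 199.        ]] [[579.8347946  -26.22365327 199.        ]]
```

>>> play_rows:
  series:
    - [[0,0.03,0],0,0.5]
    - [[0,0.06,0],0,0.5]
    - [[0,0.09,0],0,0.5]
    - [[0,0.11,0],0,0.5]
    - [[0,0.123,0],0,0.5]
    - [[0,0.123,0],0,0.5]
    - [[0,0.123,0],0,0.5]
    - [[0,0.123,0],0,0.5]
    - [[0,0.123,0],0,0.6]
    - [[0,0.123,0],0,0.65]
    - [[0,0.123,0],0,0.7]
    - [[0,0.123,0],0,0.8]
    - [[0,0.123,0],0,0.8]
    - [[0,0.123,0],0,0.8]
    - [[0,0.123,0],0,0.8]
  squeeze: 12

```text
clock: 3.8
eef_pos: [554.1, 162.1, 8.0]
eef_rot: [-1.571, -0.0, 0.282]
wrist_force: [0.1, 0.1, -0.2]
finger_gap: 18.9
```

The gap of 18.9 mm is less than the strip's 30 mm width, so the grasp went wrong. I'll look before doing anything else.

```bash
python3 - <<'E'
from h import *
d,r=snap('wrist','e.png');a,p=snap('scene','e2.png')
f=lambda im,x0,y0,x1,y1,k:cv2.resize(im[y0:y1,x0:x1],None,fx=k,fy=k,interpolation=cv2.INTER_CUBIC)
A=f(a,280,180,400,320,3)
cv2.imwrite('pics/e3.png',np.hstack([A,d[:,60:480]])[:,:,::-1]);print(manip.read_state()['finger_gap'])
E
```

```text
19.017584352642086
```

View pics/e3.png

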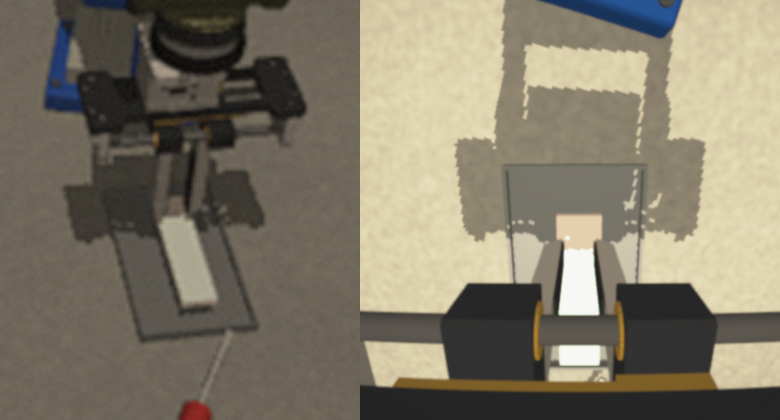

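```bash
python3 - <<'E'
from h import *
r=manip.camera_params('wrist');s=manip.read_state();print(s['eef_pos'],s['finger_gap'],s['wrist_force'],s['moment'])
c=np.array([590.2,172.8]);u=np.array([np.cos(.282),np.sin(.282)]);v=np.array([-u[1],u[0]])
print('K',r['K'])
for a in(-60,60):
  for b in(-15,15): print(a,b,proj(r,[*(c+a*u+b*v),23])[0])
t=s['eef_pos'][:2]
for z in(8,23,40,60):
  for b in(-9.5,9.5): print('tip',z,b,proj(r,[*(t-8*u+b*v),z])[0])
im=cv2.imread('pics/e.png')
for y in(218,225,232,240,245,250,260,275,300,330,355): print(y,[tuple(int(k) for k in im[y,x]) for x in range(252,312,6)] if y in(225,260) else ''.join('#' if im[y,x].min()>190 else '+' if im[y,x].min()>120 else '.' for x in range(240,320,2)))
cv2.imwrite('pics/e4.png',cv2.resize(im[190:290,220:340],None,fx=6,fy=6,interpolation=cv2.INTER_NEAREST))
E
```

```text
[554.13641475 162.15712903   8.01912757] 19.017584352642086 [-0.53706025  0.40820716  1.03981023] [ 0.09286768 -0.05207286  0.02459817]
K [[297.26960955   0.         278.40946821]
 [  0.         297.26960955 211.97142756]
 [  0.           0.           1.        ]]
-60 -15 [254.52713854 216.36559211]
-60 15 [299.83646341 216.32745886]
60 -15 [258.23919932 364.34737386]
60 15 [296.71779222 364.31720529]
tip 8 -9.5 [263.89832382 229.83109105]
tip 8 9.5 [290.1626384  229.80928072]
tip 23 -9.5 [262.86561799 236.88343456]
tip 23 9.5 [291.02132105 236.86029509]
tip 40 -9.5 [261.50126207 246.20937493]
tip 40 9.5 [292.15582462 246.18461649]
tip 60 -9.5 [259.55399221 259.53720104]
tip 60 9.5 [293.77515953 259.51044991]
218 ........++++++++++++++++++++++++........
225 [(104, 117, 119), (173, 207, 228), (173, 207, 229), (173, 208, 229), (173, 208, 229), (174, 208, 229), (174, 208, 229), (173, 208, 229), (166, 198, 222), (104, 117, 120)]
232 ........++++++++++++++++++++++++........
240 .........+.++##++++++++++++++.+.........
245 +++.........+++++++++++++++.........++++
250 ++..........+##############...........++
260 [(111, 127, 138), (88, 101, 109), (210, 226, 218), (246, 247, 247), (246, 247, 247), (246, 247, 247), (246, 247, 247), (111, 123, 116), (107, 123, 133), (111, 127, 138)]
275 ...........+################............
300 ..........+##################...........
330 ........................................
355 ......++++####################++++......
```

View pics/e4.png

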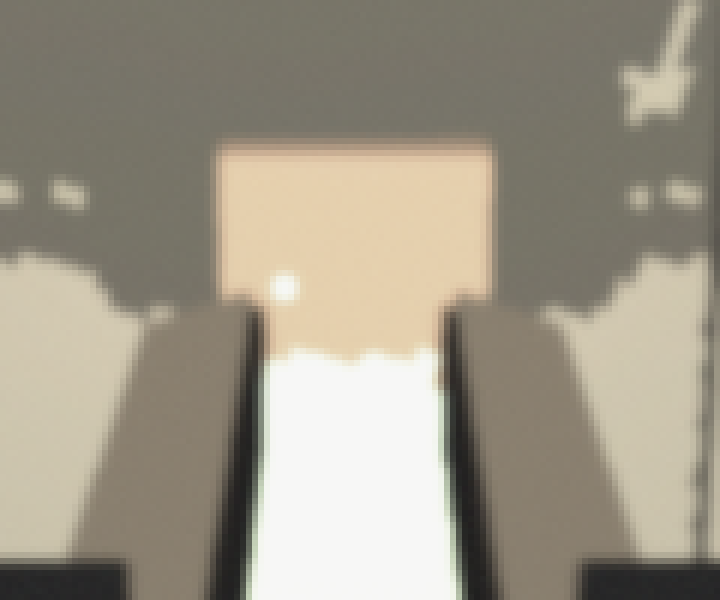

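The strip lies exactly where expected, but the visible finger ends at row 240 sit above it and overlap its edges by about 4 mm. So the real tips are some 20 mm higher than the TCP figure suggests. I'll reopen, go down slowly and watch the force.

>>> play_rows:
  series:
    - [[0,0,0],0,0.5]
    - [[0,0,0],0,0.5]
    - [[0,0,0],0,0.5]
    - [[0,0,0],0,0.5]
    - [[0,0.001,0],0,0.5]
    - [[0,0.002,0],0,0.5]
    - [[0,0.003,0],0,0.5]
    - [[0,0.004,0],0,0.5]
    - [[0,0.005,0],0,0.5]
    - [[0,0.006,0],0,0.5]
    - [[0,0.006,0],0,0.5]

```text
clock: 5.0
eef_pos: [554.0, 162.1, 1.8]
eef_rot: [-1.571, -0.0, 0.282]
wrist_force: [0.3, -0.7, -0.1]
finger_gap: 46.7
```

```bash
python3 - <<'E'
from h import *
d,r=snap('wrist','f.png');s=manip.read_state();print(s['eef_pos'],s['finger_gap'],s['wrist_force'])
im=d.astype(int)
for y in range(222,256,3): print(y,''.join('%x'%(im[y,x].mean()//16) for x in range(210,350,2)))
E
```

```text
[554.09236174 162.13296159   1.93513623] 46.945486064090474 [ 0.29594462 -0.51826856 -0.23489588]Traceback (most recent call last):
  File "<stdin>", line 4, in <module>
  File "<stdin>", line 4, in <genexpr>
TypeError: %x format: an integer is required, not numpy.float64
```

>>> play_rows:
  series:
    - [[0,0.001,0],0,0.5]
    - [[0,0.002,0],0,0.5]
    - [[0,0.003,0],0,0.5]
    - [[0,0.004,0],0,0.5]
    - [[0,0.005,0],0,0.5]
    - [[0,0.006,0],0,0.5]
    - [[0,0.007,0],0,0.5]
    - [[0,0.008,0],0,0.5]
    - [[0,0.009,0],0,0.5]
    - [[0,0.01,0],0,0.5]
    - [[0,0.01,0],0,0.5]

```text
clock: 6.15
eef_pos: [554.0, 162.1, -8.2]
eef_rot: [-1.571, -0.0, 0.282]
wrist_force: [0.9, -0.2, -1.3]
finger_gap: 47.4
```

```bash
python3 - <<'E'
from h import *
d,r=snap('wrist','g.png');s=manip.read_state();print(s['eef_pos'],s['finger_gap'],s['wrist_force'])
cv2.imwrite('pics/g2.png',cv2.resize(d[190:290,210:350],None,fx=5,fy=5,interpolation=cv2.INTER_NEAREST)[:,:,::-1])
u=np.array([np.cos(.282),np.sin(.282)]);v=np.array([-u[1],u[0]]);t=s['eef_pos'][:2]
for z in(5,10,15,20,25,30):
   print(z,[proj(r,[*(t-8*u+b*v),z])[0].round(1) for b in(-23.5,23.5)])
E
```

```text
[554.06786737 162.10942569  -8.12820312] 46.96480130313327 [0.86966122 0.10999842 0.34589634]
5 [array([242.4, 236. ]), array([311.4, 236. ])]
10 [array([241.5, 238.6]), array([312.2, 238.5])]
15 [array([240.6, 241.2]), array([313.1, 241.2])]
20 [array([239.7, 244. ]), array([314., 244.])]
25 [array([238.6, 247. ]), array([314.9, 246.9])]
30 [array([237.6, 250.1]), array([315.9, 250. ])]
```

View pics/g2.png

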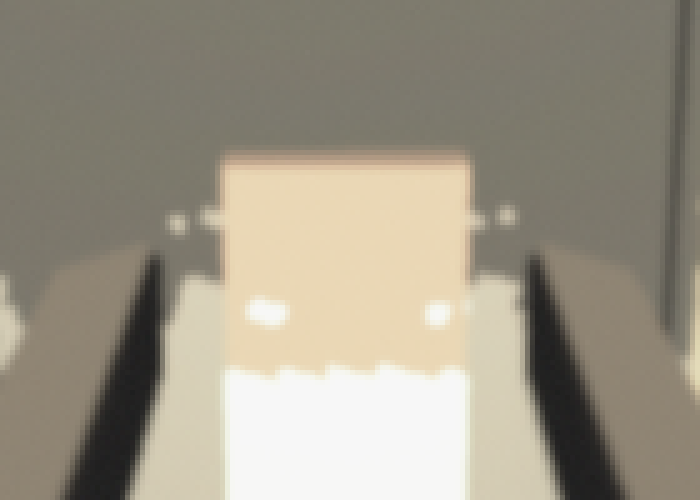

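Row 240 puts the tips at z ≈ 13 with the TCP at −8, so the offset is about 21 mm. I'll go 4 mm lower and close.

>>> play_rows:
  series:
    - [[0,0.001,0],0,0.5]
    - [[0,0.002,0],0,0.5]
    - [[0,0.003,0],0,0.5]
    - [[0,0.004,0],0,0.5]
    - [[0,0.004,0],0,0.6]
    - [[0,0.004,0],0,0.64]
    - [[0,0.004,0],0,0.67]
    - [[0,0.004,0],0,0.7]
    - [[0,0.004,0],0,0.74]
    - [[0,0.004,0],0,0.78]
    - [[0,0.004,0],0,0.78]
    - [[0,0.004,0],0,0.78]
  squeeze: 14

```text
clock: 7.4
eef_pos: [554.1, 162.1, -12.1]
eef_rot: [-1.571, -0.0, 0.282]
wrist_force: [-1.4, 0.5, 1.9]
finger_gap: 30.0
```

The strip is gripped, with the gap at 30.0 mm. Before carrying it I'll check where the blue gauge stands in front of the grey one, and lift at the same time.

>>> play_rows:
  series:
    - [[0,-0.005,0],0,0.78]
    - [[0,-0.02,0],0,0.78]
    - [[0,-0.05,0],0,0.78]
    - [[0,-0.08,0],0,0.78]
    - [[0,-0.11,0],0,0.78]
    - [[0,-0.14,0],0,0.78]
    - [[0,-0.17,0],0,0.78]
    - [[0,-0.2,0],0,0.78]
    - [[0,-0.23,0],0,0.78]
    - [[0,-0.242,0],0,0.78]
    - [[0,-0.242,0],0,0.78]

```text
clock: 8.5
eef_pos: [554.4, 162.2, 231.8]
eef_rot: [-1.571, -0.003, 0.282]
wrist_force: [0.7, 0.8, -1.5]
finger_gap: 29.6
```

```bash
python3 - <<'E'
from h import *
import pickle
p,q,r=pickle.load(open('p2.pkl','rb'))
a=cv2.imread('pics/a2.png');b=cv2.imread('pics/b2.png');w,r=snap('wrist','h.png');w=w[:,:,::-1]
s=manip.read_state();print(s['eef_pos'],s['finger_gap'],s['wrist_force'])
for n,im,P in(('scene',a,p),('side',b,q)):
    i=im.astype(int);m=((i[:,:,0]>i[:,:,2]+35)&(i[:,:,0]>i[:,:,1]+20)).astype(np.uint8);m[:130]=0
    k,l,st,c=cv2.connectedComponentsWithStats(cv2.morphologyEx(m,cv2.MORPH_CLOSE,np.ones((5,5))))
    for j in range(1,k):
        if st[j,4]>150:
            ys,xs=np.where(l==j)
            W=plane(P,np.c_[xs,ys],20)[:,:2]
            # extremes of base: bottommost, leftmost, rightmost pixels
            e=[ys.argmax(),xs.argmin(),xs.argmax()]
            print(n,st[j],W[e].round(0).tolist())
E
```

```text
[553.91243785 162.02949306 229.84303525] 29.668940117293307 [-0.56461224 -0.31916557 -1.33074967]
scene [219 151  45  51 827] [[387.0, -123.0], [155.0, -269.0], [255.0, -95.0]]
scene [296 187  51  34 730] [[427.0, 163.0], [381.0, 29.0], [295.0, 175.0]]
side [272 169  37  24 406] [[378.0, -131.0], [350.0, -252.0], [282.0, -135.0]]
side [333 213  42  40 597] [[416.0, 178.0], [404.0, 100.0], [291.0, 173.0]]
```

Blue A's base reaches to x ≈ 388 and stands clear of the approach lane. I'll carry the strip high to a point in front of the grey gauge: tool at (428, −106), yaw −0.18, strip end 20 mm short of the spindle.

>>> play_rows:
  series:
    - [[-0.015,0,-0.015],0.03,0.78]
    - [[-0.03,0,-0.03],0.06,0.78]
    - [[-0.045,0,-0.05],0.1,0.78]
    - [[-0.06,0,-0.07],0.14,0.78]
    - [[-0.075,0,-0.09],0.18,0.78]
    - [[-0.09,0,-0.105],0.22,0.78]
    - [[-0.105,0,-0.12],0.26,0.78]
    - [[-0.12,0,-0.14],0.3,0.78]
    - [[-0.135,0,-0.155],0.34,0.78]
    - [[-0.15,0,-0.17],0.38,0.78]
    - [[-0.165,0,-0.19],0.42,0.78]
    - [[-0.18,0,-0.205],0.462,0.78]
    - [[-0.19,0,-0.218],0.462,0.78]
    - [[-0.196,0,-0.2225],0.462,0.78]
    - [[-0.196,0,-0.2225],0.462,0.78]
    - [[-0.196,0,-0.2225],0.462,0.78]

```text
clock: 10.15
eef_pos: [427.6, -105.8, 229.1]
eef_rot: [-1.57, 0.0, -0.18]
wrist_force: [0.1, 0.4, -1.1]
finger_gap: 29.7
```

```bash
python3 - <<'E'
from h import *
import pickle
a,p=snap('scene','i.png');b,q=snap('side','i2.png');w,r=snap('wrist','i3.png');pickle.dump((p,q,r),open('p3.pkl','wb'))
s=manip.read_state();print(s['eef_pos'],s['eef_rot'],s['finger_gap'])
f=lambda im,x0,y0,x1,y1,k:cv2.resize(im[y0:y1,x0:x1],None,fx=k,fy=k,interpolation=cv2.INTER_CUBIC)
cv2.imwrite('pics/i4.png',np.hstack([f(a,185,130,295,270,3.5),f(b,215,140,325,280,3.5)])[:,:,::-1])
E
```

```text
[ 427.80452009 -105.6836561   229.4594285 ] [-1.57018542e+00 -3.06078168e-04 -1.78990754e-01] 29.831855104466303
```

View pics/i4.png

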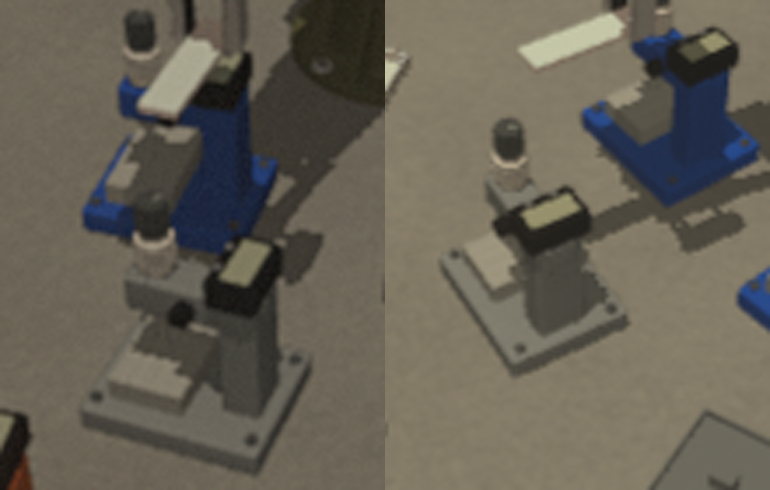

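The strip is held level in front of and above the gauge. Its far end is at crop (158,108) in scene and (526,58) in side. I'll check the end's height and position by triangulation.

```bash
python3 - <<'E'
from h import *
import pickle
p,q,r=pickle.load(open('p3.pkl','rb'))
S=lambda x,y:[(x+.5)/3.5-.5+185,(y+.5)/3.5-.5+130]
T=lambda x,y:[(x-385+.5)/3.5-.5+215,(y+.5)/3.5-.5+140]
for n,a,b in[('end',(160,108),(526,57)),('endR',(179,112),(533,66)),('endL',(140,103),(519,47)),('knob',(141,18),None),('knob',(153,203),(509,127)),
 ('H+-',(96,396),(455,255)),('H++',(251,439),(519,349)),('H-+',(294,360),(611,309))]:
    if b: print(n,tri(p,[S(*a)],q,[T(*b)]))
# expected end
t=np.array([427.8,-105.7]);u=np.array([np.cos(-.179),np.sin(-.179)]);print('exp',t+97.6*u)
E
```

```text
end (array([ 527.10926195, -119.37938006,  268.4370541 ]), np.float64(2.4138026436051816))
endR (array([ 531.73097099, -104.88252417,  270.29033967]), np.float64(3.117642051237319))
endL (array([ 521.7809473 , -134.90622712,  266.83313543]), np.float64(1.6465569192801135))
knob (array([ 543.87380045, -125.8958398 ,  197.64186812]), np.float64(3.350240973026182))
H+- (array([ 580.05214032, -174.90396979,   26.66826779]), np.float64(0.2514234484517326))
H++ (array([607.04489873, -46.99907244,  29.11044608]), np.float64(0.24652453514490802))
H-+ (array([512.8622727 , -31.00862468,  23.21468371]), np.float64(0.125544720738722))
exp [ 523.84056969 -123.0772545 ]
```

The end is where it should be, within the camera error. I'll back off 6 mm for clearance from the gauge arm and descend to about 4 mm above the table.

>>> play_rows:
  series:
    - [[-0.006,0.01,0],0,0.78]
    - [[-0.006,0.03,0],0,0.78]
    - [[-0.006,0.05,0],0,0.78]
    - [[-0.006,0.07,0],0,0.78]
    - [[-0.006,0.09,0],0,0.78]
    - [[-0.006,0.11,0],0,0.78]
    - [[-0.006,0.13,0],0,0.78]
    - [[-0.006,0.15,0],0,0.78]
    - [[-0.006,0.17,0],0,0.78]
    - [[-0.006,0.185,0],0,0.78]
    - [[-0.006,0.195,0],0,0.78]
    - [[-0.006,0.202,0],0,0.78]
    - [[-0.006,0.206,0],0,0.78]
    - [[-0.006,0.208,0],0,0.78]
    - [[-0.006,0.208,0],0,0.78]
    - [[-0.006,0.208,0],0,0.78]

```text
clock: 11.9
eef_pos: [422.2, -104.6, 21.8]
eef_rot: [-1.57, -0.001, -0.179]
wrist_force: [0.4, 0.4, -1.6]
finger_gap: 29.6
```

```bash
python3 - <<'E'
from h import *
a,p=snap('scene','j.png');b,q=snap('side','j2.png');w,r=snap('wrist','j3.png')
s=manip.read_state();print(s['eef_pos'],s['eef_rot'],s['finger_gap'],s['wrist_force'],s['moment'])
f=lambda im,x0,y0,x1,y1,k:cv2.resize(im[y0:y1,x0:x1],None,fx=k,fy=k,interpolation=cv2.INTER_CUBIC)
cv2.imwrite('pics/j4.png',np.hstack([f(a,205,195,285,265,5),cv2.resize(w[180:420,100:460],(396,350-84))[:350] if 0 else f(b,235,160,315,230,5)])[:,:,::-1])
E
```

```text
[ 422.11533901 -104.56080636   21.72939748] [-1.57025932e+00 -7.65781786e-04 -1.78981865e-01] 29.94405523253538 [-0.71143643  0.20957604 -0.04659465] [ 0.0921055  -0.01254736 -0.05668291]
```

>>> play_rows:
  series:
    - [[0,0.002,0],0,0.78]
    - [[0,0.004,0],0,0.78]
    - [[0,0.005,0],0,0.78]
    - [[0,0.0055,0],0,0.78]
    - [[0,0.0055,0],0,0.78]
    - [[0,0.0055,0],0,0.78]

```text
clock: 12.65
eef_pos: [422.1, -104.6, 16.2]
eef_rot: [-1.57, -0.001, -0.179]
wrist_force: [-0.6, 0.3, -1.2]
finger_gap: 30.1
```

>>> play_rows:
  series:
    - [[0,0.0005,0],0,0.78]
    - [[0,0.001,0],0,0.78]
    - [[0,0.001,0],0,0.78]

```text
clock: 12.95
eef_pos: [422.1, -104.6, 15.2]
eef_rot: [-1.57, -0.001, -0.179]
wrist_force: [0.2, -0.0, -0.9]
finger_gap: 29.7
```

```bash
python3 - <<'E'
from h import *
for _ in range(3):
    manip.camera('side');s=manip.read_state();print(s['eef_pos'],s['wrist_force'].round(2),s['moment'].round(3))
E
```

```text
[ 422.10676669 -104.55883151   15.22738359] [-1.41 -0.56 -0.79] [ 0.128 -0.037 -0.063]
[ 422.15022233 -104.54823112   15.24756193] [-0.49 -0.56 -0.96] [ 0.052 -0.014  0.052]
[ 422.15531457 -104.56278064   15.28138457] [ 0.81  0.04 -0.99] [ 0.121 -0.036  0.019]
```

>>> play_rows:
  series:
    - [[0,0.0004,0],0,0.78]
    - [[0,0.0008,0],0,0.78]
    - [[0,0.0008,0],0,0.78]

```text
clock: 13.4
eef_pos: [422.2, -104.6, 14.5]
eef_rot: [-1.57, -0.001, -0.179]
wrist_force: [-0.2, -0.2, 1.1]
finger_gap: 29.5
```

```bash
cat > rd.py <<'E'
from h import *
S=[]
for _ in range(3):
    manip.camera('side');s=manip.read_state();S.append(np.r_[s['eef_pos'],s['wrist_force'],s['moment'],s['finger_gap']])
print(np.mean(S,0).round(2),s['clock'])
E
python3 rd.py
```

```text
[ 4.2216e+02 -1.0457e+02  1.4490e+01 -4.9000e-01  5.1000e-01 -1.7000e-01
  1.0000e-01 -2.0000e-02 -1.0000e-02  2.9610e+01] 13.55
```

>>> play_rows:
  series:
    - [[0,0.0004,0],0,0.78]
    - [[0,0.0008,0],0,0.78]
    - [[0,0.0008,0],0,0.78]

```text
clock: 13.85
eef_pos: [422.2, -104.6, 13.7]
eef_rot: [-1.57, -0.001, -0.179]
wrist_force: [-0.5, 0.9, 1.1]
finger_gap: 29.6
```

```bash
python3 rd.py
```

```text
[ 4.2216e+02 -1.0457e+02  1.3700e+01 -8.1000e-01  9.0000e-01  8.7000e-01
  1.1000e-01  5.0000e-02 -0.0000e+00  2.9880e+01] 14.0
```

Light contact at TCP z ≈ 14.5. I'll slide in along the table, checking halfway.

>>> play_rows:
  series:
    - [[0,-0.0003,0],0,0.78]
    - [[0.002,-0.0003,0],0,0.78]
    - [[0.004,-0.0003,0],0,0.78]
    - [[0.006,-0.0003,0],0,0.78]
    - [[0.008,-0.0003,0],0,0.78]
    - [[0.01,-0.0003,0],0,0.78]
    - [[0.012,-0.0003,0],0,0.78]
    - [[0.014,-0.0003,0],0,0.78]
    - [[0.016,-0.0003,0],0,0.78]
    - [[0.018,-0.0003,0],0,0.78]
    - [[0.018,-0.0003,0],0,0.78]

```text
clock: 15.1
eef_pos: [440.3, -107.9, 14.1]
eef_rot: [-1.57, -0.001, -0.179]
wrist_force: [0.9, -0.2, 1.6]
finger_gap: 29.8
```

```bash
python3 rd.py
```

```text
[ 4.4026e+02 -1.0786e+02  1.4150e+01  1.6600e+00 -1.1000e-01  1.2000e+00
  7.0000e-02 -3.5000e-01 -2.0000e-02  2.9670e+01] 15.25
```

>>> play_rows:
  series:
    - [[0.002,0,0],0,0.78]
    - [[0.004,0,0],0,0.78]
    - [[0.006,0,0],0,0.78]
    - [[0.008,0,0],0,0.78]
    - [[0.01,0,0],0,0.78]
    - [[0.012,0,0],0,0.78]
    - [[0.012,0,0],0,0.78]

```text
clock: 15.95
eef_pos: [452.4, -110.1, 14.3]
eef_rot: [-1.57, -0.002, -0.179]
wrist_force: [0.2, 0.3, 3.3]
finger_gap: 29.6
```

```bash
python3 rd.py
```

```text
[ 4.5241e+02 -1.1009e+02  1.4300e+01  1.2200e+00 -4.4000e-01  2.0200e+00
  8.0000e-02 -2.9000e-01  5.0000e-02  2.9750e+01] 16.1
```

>>> play_rows:
  series:
    - [[0,-0.0003,0],0,0.78]
    - [[0.002,-0.0003,0],0,0.78]
    - [[0.004,-0.0003,0],0,0.78]
    - [[0.006,-0.0003,0],0,0.78]
    - [[0.008,-0.0003,0],0,0.78]
    - [[0.008,-0.0003,0],0,0.78]

```text
clock: 16.7
eef_pos: [460.6, -111.6, 14.6]
eef_rot: [-1.57, -0.003, -0.179]
wrist_force: [1.1, -0.2, 1.5]
finger_gap: 29.7
```

```bash
python3 rd.py; python3 - <<'E'
from h import *
a,p=snap('scene','k.png');b,q=snap('side','k2.png');w,r=snap('wrist','k3.png')
f=lambda im,x0,y0,x1,y1,k:cv2.resize(im[y0:y1,x0:x1],None,fx=k,fy=k,interpolation=cv2.INTER_CUBIC)
A=f(a,205,195,285,265,5);B=f(b,235,160,315,230,5)
W=cv2.resize(w[200:400,100:460],(400,222))
cv2.imwrite('pics/k4.png',np.vstack([np.hstack([A,B]),np.hstack([W,W*0])])[:,:,::-1])
E
```

```text
[ 4.6057e+02 -1.1158e+02  1.4680e+01  7.6000e-01 -2.5000e-01  8.1000e-01
  6.0000e-02 -2.8000e-01  4.0000e-02  2.9590e+01] 16.85
```

View pics/k4.png

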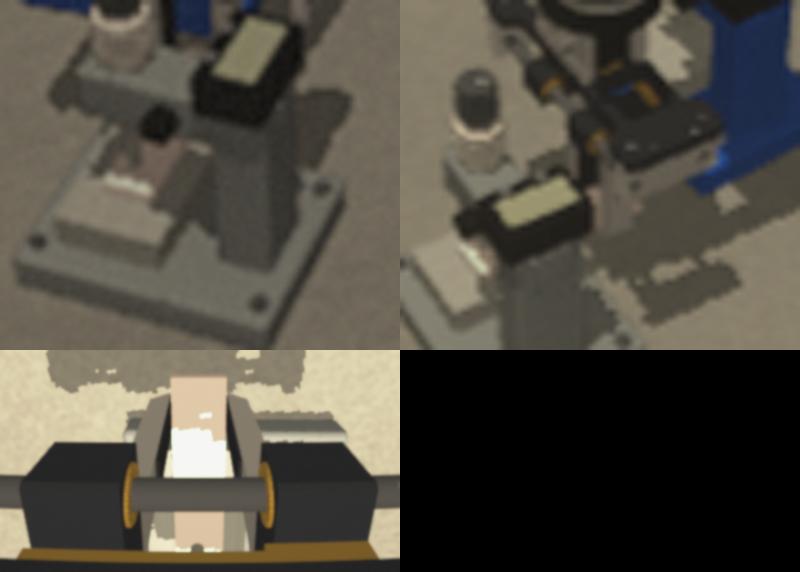

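The strip lies on the table with its bright far end under the spindle: scene crop (105–150,190) with the spindle rod at (125,165), and no horizontal resistance. I'll open, then rise straight up.

>>> play_rows:
  series:
    - [[0,0,0],0,0.72]
    - [[0,0,0],0,0.66]
    - [[0,0,0],0,0.6]
    - [[0,0,0],0,0.5]
    - [[0,0,0],0,0.5]
    - [[0,0,0],0,0.5]
    - [[0,-0.01,0],0,0.5]
    - [[0,-0.03,0],0,0.5]
    - [[0,-0.06,0],0,0.5]
    - [[0,-0.1,0],0,0.5]
    - [[0,-0.14,0],0,0.5]
    - [[0,-0.18,0],0,0.5]
    - [[0,-0.22,0],0,0.5]
    - [[0,-0.22,0],0,0.5]
    - [[0,-0.22,0],0,0.5]

```text
clock: 18.5
eef_pos: [459.7, -111.5, 235.4]
eef_rot: [-1.571, -0.005, -0.179]
wrist_force: [0.4, 0.2, -0.7]
finger_gap: 46.8
```

```bash
python3 - <<'E'
from h import *
w,r=snap('wrist','l.png');s=manip.read_state();print(s['eef_pos'],s['eef_rot'],s['finger_gap'],s['joints'].round(2),s['moment'],s['clock'])
a,p=snap('scene','l2.png')
g=a.astype(int).min(2)
for y in range(225,240): print(y,g[y,218:245].tolist())
# strip near part in wrist image at z=50
m=(w.min(2)>150).astype(np.uint8);m[330:]=0
for k in cv2.findContours(m,0,2)[0]:
    if cv2.contourArea(k)>600: print(cv2.boundingRect(k),cv2.minAreaRect(plane(r,k.reshape(-1,2),50)[:,:2].astype(np.float32)))
ux=np.array([.984,-.178])
for e in(6,12,18): print(e,proj(p,[*(np.array([543.5,-126.8])+e*ux),51])[0])
E
```

```text
[ 459.31056589 -111.36383516  234.25262656] [-1.57036027 -0.00238843 -0.1790034 ] 46.8296707966499 [-0.32  0.08  1.65  0.    1.4  -1.71] [ 0.06470062 -0.0698794   0.01621584] 18.55
225 [90, 89, 88, 87, 91, 100, 96, 78, 59, 59, 62, 64, 61, 61, 61, 70, 82, 82, 82, 83, 81, 82, 77, 67, 60, 61, 80]
226 [88, 90, 86, 89, 97, 103, 86, 62, 60, 64, 72, 76, 70, 61, 57, 71, 82, 80, 81, 81, 81, 80, 73, 63, 56, 57, 60]
227 [89, 87, 90, 92, 91, 90, 77, 61, 58, 66, 77, 82, 72, 62, 57, 71, 83, 82, 81, 83, 79, 72, 64, 61, 61, 58, 59]
228 [88, 86, 91, 98, 92, 75, 58, 55, 63, 69, 78, 80, 73, 67, 69, 75, 81, 81, 82, 81, 79, 67, 63, 59, 58, 60, 58]
229 [85, 89, 96, 102, 98, 75, 60, 60, 94, 98, 82, 80, 81, 78, 78, 79, 81, 81, 80, 81, 72, 63, 60, 59, 59, 60, 58]
230 [88, 92, 100, 104, 97, 86, 84, 86, 122, 135, 119, 119, 117, 103, 82, 81, 80, 78, 82, 77, 68, 59, 60, 59, 62, 62, 59]
231 [91, 98, 104, 112, 108, 111, 110, 108, 125, 143, 145, 152, 148, 134, 118, 120, 102, 83, 80, 71, 63, 61, 57, 60, 61, 56, 52]
232 [95, 100, 104, 108, 109, 109, 110, 106, 107, 115, 124, 132, 137, 142, 147, 150, 135, 101, 75, 65, 
[... 923 characters left out ...]
 59, 72, 64]
(286, 266, 37, 48) ((612.1500244140625, -101.57489013671875), (48.549652099609375, 84.614501953125), 87.87491607666016)
(424, 174, 79, 108) ((561.5302734375, 139.8382110595703), (142.07867431640625, 81.37162780761719), 16.437355041503906)
(166, 89, 30, 29) ((327.22052001953125, -210.849853515625), (35.93434524536133, 32.70155334472656), 84.05363464355469)
(218, 35, 29, 46) ((287.3149719238281, -136.3780975341797), (30.420207977294922, 52.37337112426758), 83.9770736694336)
(0, 0, 560, 314) ((433.7356872558594, -104.68832397460938), (875.3995971679688, 432.7065124511719), 80.07099914550781)
6 [230.99907317 230.53747014]
12 [230.09589786 232.00253426]
18 [229.18622562 233.47816588]
```

The strip end sits at about +12…14 mm past the spindle axis, which is right. Next I'll go over the knob with yaw +0.6, leaving the most clockwise travel.

>>> play_rows:
  series:
    - [[0.015,0,0],-0.13,0.5]
    - [[0.03,0,0],-0.26,0.5]
    - [[0.045,0,0],-0.39,0.5]
    - [[0.06,0,0],-0.52,0.5]
    - [[0.075,0,0],-0.65,0.5]
    - [[0.0856,0,0],-0.779,0.5]
    - [[0.0856,0.01,0],-0.779,0.5]
    - [[0.0856,0.025,0],-0.779,0.5]
    - [[0.0856,0.034,0],-0.779,0.5]
    - [[0.0856,0.034,0],-0.779,0.5]
    - [[0.0856,0.034,0],-0.779,0.5]

```text
clock: 19.7
eef_pos: [543.2, -126.5, 199.9]
eef_rot: [-1.571, -0.001, 0.599]
wrist_force: [0.7, 0.1, 0.4]
finger_gap: 46.9
```

```bash
python3 - <<'E'
from h import *
w,r=snap('wrist','m.png');s=manip.read_state();print(s['eef_pos'],s['eef_rot'],s['finger_gap'],s['joints'].round(2),s['clock'])
a,p=snap('scene','m2.png');b,q=snap('side','m3.png')
K=[543.5,-126.8]
for z in(171,199): print(z,proj(r,[*K,z])[0],[proj(r,[K[0]+12*np.cos(t),K[1]+12*np.sin(t),z])[0].round(0).tolist() for t in (0,1.57,3.14,4.71)])
u,v=proj(r,[*K,199])[0].astype(int)
f=lambda im,x0,y0,x1,y1,k:cv2.resize(im[y0:y1,x0:x1],None,fx=k,fy=k,interpolation=cv2.INTER_CUBIC)
cv2.imwrite('pics/m4.png',f(w,max(u-70,0),max(v-80,0),u+70,min(v+50,420),5)[:,:,::-1]);print(max(u-70,0),max(v-80,0))
E
```

```text
[ 543.4328769  -126.57748611  200.26878547] [-1.57169931 -0.00164448  0.59896676] 46.74483547352905 [-0.29  0.3   1.47  0.    1.37 -2.46] 19.75
171 [276.40983147 227.5115565 ] [[268.0, 239.0], [288.0, 235.0], [285.0, 216.0], [264.0, 220.0]]
199 [276.15549247 239.37128738] [[267.0, 252.0], [290.0, 248.0], [285.0, 226.0], [263.0, 231.0]]
206 159
```

View pics/m4.png

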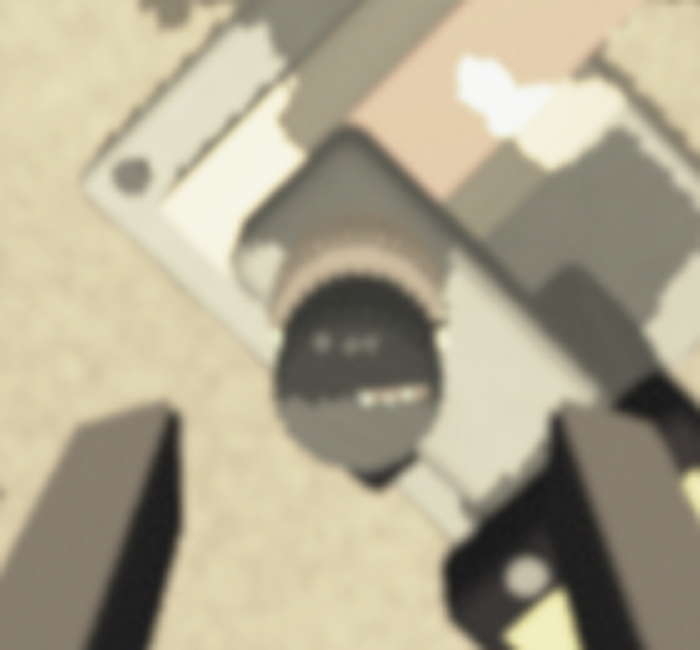

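Final allowed view: the knob is centred between the fingers, crop centre (358,389), finger tips (178,405) and (558,405), and the white mark runs right from the centre. The offset from the predicted pixel matches the wrist camera's known bias, so the knob is at (543.5, −127). I'll descend and close lightly.

>>> play_rows:
  series:
    - [[0,0.01,0],0,0.5]
    - [[0,0.02,0],0,0.5]
    - [[0,0.03,0],0,0.5]
    - [[0,0.037,0],0,0.5]
    - [[0,0.042,0],0,0.5]
    - [[0,0.043,0],0,0.5]
    - [[0,0.043,0],0,0.6]
    - [[0,0.043,0],0,0.66]
    - [[0,0.043,0],0,0.7]
    - [[0,0.043,0],0,0.74]
    - [[0,0.043,0],0,0.8]
    - [[0,0.043,0],0,0.8]
    - [[0,0.043,0],0,0.8]
  squeeze: 8

```text
clock: 21.15
eef_pos: [543.9, -126.9, 157.7]
eef_rot: [-1.573, -0.002, 0.599]
wrist_force: [1.6, -2.8, 1.4]
finger_gap: 23.9
```

```bash
python3 rd.py
```

```text
[ 5.4392e+02 -1.2685e+02  1.5771e+02  2.8500e+00 -3.0100e+00  1.9600e+00
 -5.6000e-01 -5.4000e-01  0.0000e+00  2.3740e+01] 21.3
```

Gripped on the knob. A small lateral load of 4 N says to shift 0.5 mm; I'll null that and firm up the grip.

>>> play_rows:
  series:
    - [[0,0,-0.0005],0,0.8]
    - [[0,0,-0.0005],0,0.8]
    - [[0,0,-0.0005],0,0.8]
  squeeze: 25

```text
clock: 21.6
eef_pos: [544.0, -127.0, 157.7]
eef_rot: [-1.572, -0.002, 0.599]
wrist_force: [-0.4, -0.1, 2.7]
finger_gap: 23.6
```

```bash
python3 rd.py
```

```text
[ 5.4409e+02 -1.2703e+02  1.5772e+02 -9.5000e-01  7.2000e-01  3.2400e+00
  3.2000e-01  1.8000e-01 -1.0000e-02  2.3380e+01] 21.75
```

>>> play_rows:
  series:
    - [[0,0,0],0.1,0.8]
    - [[0,0,0],0.2,0.8]
    - [[0,0,0],0.3,0.8]
    - [[0,0,0],0.4,0.8]
    - [[0,0,0],0.5,0.8]

```text
clock: 22.25
eef_pos: [544.2, -127.3, 157.7]
eef_rot: [-1.572, -0.003, 0.095]
wrist_force: [0.9, -2.3, 2.7]
finger_gap: 23.3
```

```bash
python3 rd.py
```

```text
[ 5.4415e+02 -1.2723e+02  1.5771e+02  4.1000e-01 -1.9700e+00  2.4600e+00
 -2.8000e-01 -1.7000e-01  6.0000e-02  2.3150e+01] 22.4
```

>>> play_rows:
  series:
    - [[0,0,-0.0002],0.1,0.8]
    - [[0,0,-0.0002],0.2,0.8]
    - [[0,0,-0.0002],0.3,0.8]
    - [[0,0,-0.0002],0.4,0.8]
    - [[0,0,-0.0002],0.5,0.8]

```text
clock: 22.9
eef_pos: [544.2, -127.6, 157.7]
eef_rot: [-1.57, -0.003, -0.399]
wrist_force: [-0.6, -1.9, 2.2]
finger_gap: 23.6
```

```bash
cat > rd.py <<'E'
from h import *
S=[]
for _ in range(4):
    manip.camera('side');s=manip.read_state();S.append(np.r_[s['eef_pos'],s['wrist_force'],s['moment'],s['finger_gap'],s['eef_rot'][2]])
S=np.array(S);m=S.mean(0);y=m[10]
print('pos',m[:3].round(2),'F',m[3:6].round(2),'Mz',m[8].round(3),S[:,8].round(2),'gap',m[9].round(2),'yaw',y.round(3),'Fx,z tool',round(m[3]*np.cos(y)+m[4]*np.sin(y),2),round(-m[3]*np.sin(y)+m[4]*np.cos(y),2),'j6',s['joints'][5].round(2),s['clock'])
E
python3 rd.py
```

```text
pos [ 544.16 -127.55  157.7 ] F [ 0.54 -2.35  2.27] Mz 0.102 [0.15 0.09 0.07 0.11] gap 23.4 yaw -0.398 Fx,z tool 1.41 -1.95 j6 -1.47 23.1
```

>>> play_rows:
  series:
    - [[0,0,-0.0002],0.1,0.8]
    - [[0,0,-0.0002],0.2,0.8]
    - [[0,0,-0.0002],0.2,0.8]

```text
clock: 23.4
eef_pos: [544.1, -127.7, 157.7]
eef_rot: [-1.57, -0.003, -0.592]
wrist_force: [0.3, -1.9, 2.8]
finger_gap: 23.2
```

```bash
python3 rd.py
```

```text
pos [ 544.11 -127.72  157.72] F [ 0.51 -1.5   2.02] Mz 0.063 [0.08 0.06 0.07 0.05] gap 23.21 yaw -0.59 Fx,z tool 1.26 -0.97 j6 -1.28 23.6
```

>>> play_rows:
  series:
    - [[0,0,-0.0002],0.1,0.8]
    - [[0,0,-0.0002],0.2,0.8]
    - [[0,0,-0.0002],0.2,0.8]

```text
clock: 23.9
eef_pos: [544.0, -127.8, 157.7]
eef_rot: [-1.569, -0.002, -0.79]
wrist_force: [0.2, -0.4, 1.5]
finger_gap: 23.6
```

```bash
python3 rd.py
```

```text
pos [ 544.01 -127.84  157.71] F [ 0.48 -1.22  2.01] Mz 0.065 [0.01 0.06 0.09 0.1 ] gap 23.41 yaw -0.787 Fx,z tool 1.2 -0.52 j6 -1.08 24.1
```

>>> play_rows:
  series:
    - [[0,0,-0.0001],0.1,0.8]
    - [[0,0,-0.0001],0.2,0.8]
    - [[0,0,-0.0001],0.2,0.8]

```text
clock: 24.4
eef_pos: [543.9, -127.9, 157.7]
eef_rot: [-1.569, -0.002, -0.987]
wrist_force: [1.2, -1.2, 2.8]
finger_gap: 23.5
```

```bash
python3 rd.py
```

```text
pos [ 543.93 -127.93  157.71] F [ 0.54 -1.75  2.82] Mz 0.073 [0.02 0.1  0.08 0.09] gap 23.24 yaw -0.984 Fx,z tool 1.75 -0.52 j6 -0.88 24.6
```

>>> play_rows:
  series:
    - [[0,0,-0.0001],0.1,0.8]
    - [[0,0,-0.0001],0.2,0.8]
    - [[0,0,-0.0001],0.2,0.8]

```text
clock: 24.9
eef_pos: [543.8, -128.0, 157.7]
eef_rot: [-1.568, -0.002, -1.184]
wrist_force: [0.3, -0.9, 2.7]
finger_gap: 23.3
```

```bash
python3 rd.py
```

```text
pos [ 543.82 -127.99  157.7 ] F [ 0.59 -1.35  2.51] Mz 0.08 [0.08 0.04 0.07 0.12] gap 23.32 yaw -1.181 Fx,z tool 1.48 0.03 j6 -0.69 25.1
```

>>> play_rows:
  series:
    - [[0,0,0],0.1,0.8]
    - [[0,0,0],0.2,0.8]
    - [[0,0,0],0.2,0.8]

```text
clock: 25.4
eef_pos: [543.8, -128.0, 157.7]
eef_rot: [-1.568, -0.001, -1.382]
wrist_force: [-0.5, -2.3, 3.3]
finger_gap: 23.5
```

```bash
python3 rd.py
```

```text
pos [ 543.76 -128.03  157.71] F [-0.93 -1.76  2.7 ] Mz 0.104 [0.05 0.1  0.13 0.13] gap 23.34 yaw -1.378 Fx,z tool 1.55 -1.25 j6 -0.49 25.6
```

>>> play_rows:
  series:
    - [[0,0,0],0.1,0.8]
    - [[0,0,0],0.2,0.8]
    - [[0,0,0],0.2,0.8]

```text
clock: 25.9
eef_pos: [543.7, -128.0, 157.7]
eef_rot: [-1.568, -0.001, -1.579]
wrist_force: [-1.5, -1.9, 3.4]
finger_gap: 23.3
```

```bash
python3 rd.py
```

```text
pos [ 543.68 -128.03  157.69] F [-1.87 -1.83  3.04] Mz 0.081 [0.08 0.05 0.07 0.12] gap 23.28 yaw -1.575 Fx,z tool 1.84 -1.86 j6 -0.29 26.1
```

>>> play_rows:
  series:
    - [[0,0,-0.0002],0.1,0.8]
    - [[0,0,-0.0002],0.2,0.8]
    - [[0,0,-0.0002],0.2,0.8]

```text
clock: 26.4
eef_pos: [543.5, -128.0, 157.7]
eef_rot: [-1.568, -0.0, -1.776]
wrist_force: [-0.6, -1.6, 3.4]
finger_gap: 23.7
```

```bash
python3 rd.py
```

```text
pos [ 543.51 -128.03  157.69] F [-1.11 -1.92  2.77] Mz 0.116 [0.06 0.1  0.15 0.15] gap 23.13 yaw -1.772 Fx,z tool 2.11 -0.7 j6 -0.1 26.6
```

>>> play_rows:
  series:
    - [[0,0,-0.0002],0.1,0.8]
    - [[0,0,-0.0002],0.2,0.8]
    - [[0,0,-0.0002],0.2,0.8]

```text
clock: 26.9
eef_pos: [543.4, -128.0, 157.7]
eef_rot: [-1.568, 0.0, -1.973]
wrist_force: [0.1, -1.9, 2.2]
finger_gap: 23.5
```

```bash
python3 rd.py
```

```text
pos [ 543.36 -127.99  157.7 ] F [-0.09 -1.4   2.52] Mz 0.084 [0.06 0.07 0.09 0.11] gap 23.25 yaw -1.969 Fx,z tool 1.32 0.46 j6 0.1 27.1
```

>>> play_rows:
  series:
    - [[0,0,0],0.1,0.8]
    - [[0,0,0],0.2,0.8]
    - [[0,0,0],0.2,0.8]

```text
clock: 27.4
eef_pos: [543.3, -128.0, 157.7]
eef_rot: [-1.568, 0.001, -2.17]
wrist_force: [-2.1, -2.0, 2.5]
finger_gap: 23.0
```

```bash
python3 rd.py
```

```text
pos [ 543.3  -127.97  157.69] F [-1.35 -1.59  3.28] Mz 0.078 [0.04 0.07 0.1  0.1 ] gap 23.28 yaw -2.166 Fx,z tool 2.07 -0.23 j6 0.3 27.6
```

>>> play_rows:
  series:
    - [[0,0,0],0.1,0.8]
    - [[0,0,0],0.2,0.8]
    - [[0,0,0],0.2,0.8]

```text
clock: 27.9
eef_pos: [543.2, -127.9, 157.7]
eef_rot: [-1.569, 0.001, -2.367]
wrist_force: [-2.1, -0.8, 2.8]
finger_gap: 22.9
```

```bash
python3 rd.py
```

```text
pos [ 543.25 -127.92  157.67] F [-2.08 -0.8   3.1 ] Mz 0.07 [0.08 0.05 0.07 0.08] gap 23.35 yaw -2.364 Fx,z tool 2.05 -0.89 j6 0.5 28.1
```

```bash
python3 - <<'E'
from h import *
w,r=snap('wrist','n.png');s=manip.read_state()
c=proj(r,[543.4,-127.5,199])[0];print(c)
g=w.min(2);u,v=int(c[0]),int(c[1])
for y in range(v-26,v+26,2): print(y,' '.join('%3d'%g[y,x] for x in range(u-28,u+34,3)))
E
```

```text
[280.72427009 261.60695628]
235 162 148 139 216 127  63  55  58  54  51  50  50  53  78 145 135 109 107  97 105 105
237 148 127 136 185  87  56  55  54  54  51  50  50  49  56 111 139 110 102  98 107 104
239 126 123 128 127  56  53  55  54  59  53  52  49  51  51  67 102 101 100 104 106 105
241 118 122  96  82  54  57  65  66  79  72  65  55  51  51  52  46  94 104 105 105 105
243 109 121  70  50  55  74  71  77  81  75  59  58  54  52  51  40  90 105 104 105 105
245 105 117  54  48  59  75  76  92 103  83  64  63  57  56  53  42  80 104 105 104 104
247 104 108  44  49  66  79  94  87  96  71  68  68  64  58  56  40  72 105 104 104 105
249 105  99  37  56  62  77  75  70  75  69  69  67  68  64  57  46  61 103 105 105 104
251 104  93  36  58  66  70  70  71  70  70  69  68  67  68  62  50  52 103 104 104 105
253 105  87  38  60  69  69  70  69  70  70  71  71  68  68  67  55  44 102 105 104 105
255 104  78  38  65  70  70  69  69  69  69  68  69  70  69  67  55  38  98 104 105 105
257 104  68  37  67  69  69  69  70  69  68  70  70  70  71  70  56  36  93 104 105 104
259 104  56  34 
[... 515 characters left out ...]
  77  30  36  86  71  70  68  68  69  69  68  69  68  68 102 124  29  39  96 104 104
273  67  30  41 100  78  70  69  70  68  68  68  70  69  76 145 141  30  35  93 104 104
275  57  32  43 102  97  75  69  68  69  69  68  70  73 120 162 145  34  32  87 104 104
277  47  28  54 103 104  97  77  69  69  69  69  82 123 157 166 150  38  30  76 104 105
279  37  32  62 108 106 103  98  90  85  81  85 130 162 166 168 157  45  29  69 104 104
281  37  30  68 109 105 105 105 104 103 104 108 152 166 165 167 162  54  29  60 104 105
283  33  30  76 107 108 105 105 104 105 103 129 169 167 164 166 167  65  28  51 102 104
285  31  30  85 107 107 105 106 104 105 111 158 167 165 167 173 171  78  31  44  99 104
```

The mark still points right in the tool frame, so the knob turns with the gripper. I'll continue.

>>> play_rows:
  series:
    - [[0,0,-0.0001],0.1,0.8]
    - [[0,0,-0.0001],0.2,0.8]
    - [[0,0,-0.0001],0.2,0.8]

```text
clock: 28.45
eef_pos: [543.2, -127.8, 157.7]
eef_rot: [-1.569, 0.002, -2.565]
wrist_force: [-2.0, -1.3, 3.3]
finger_gap: 23.1
```

```bash
python3 rd.py
```

```text
pos [ 543.17 -127.85  157.67] F [-1.89 -1.    3.4 ] Mz 0.078 [0.06 0.03 0.08 0.14] gap 23.34 yaw -2.561 Fx,z tool 2.13 -0.2 j6 0.69 28.65
```

>>> play_rows:
  series:
    - [[0,0,0],0.1,0.8]
    - [[0,0,0],0.2,0.8]
    - [[0,0,0],0.2,0.8]

```text
clock: 28.95
eef_pos: [543.1, -127.8, 157.7]
eef_rot: [-1.57, 0.002, -2.762]
wrist_force: [-2.5, -1.3, 3.9]
finger_gap: 23.3
```

```bash
python3 rd.py
```

```text
pos [ 543.14 -127.78  157.68] F [-2.68 -0.46  3.87] Mz 0.068 [0.05 0.02 0.09 0.11] gap 23.4 yaw -2.759 Fx,z tool 2.66 -0.58 j6 0.89 29.15
```

>>> play_rows:
  series:
    - [[0,0,-0.0001],0.1,0.8]
    - [[0,0,-0.0001],0.2,0.8]
    - [[0,0,-0.0001],0.2,0.8]

```text
clock: 29.45
eef_pos: [543.1, -127.7, 157.7]
eef_rot: [-1.57, 0.002, -2.959]
wrist_force: [-2.2, -0.4, 4.0]
finger_gap: 23.3
```

```bash
python3 rd.py
```

```text
pos [ 543.1  -127.68  157.67] F [-2.37 -0.66  3.57] Mz 0.088 [0.1  0.07 0.06 0.11] gap 23.35 yaw -2.956 Fx,z tool 2.45 0.21 j6 1.09 29.65
```

>>> play_rows:
  series:
    - [[0,0,0],0.1,0.8]
    - [[0,0,0],0.2,0.8]
    - [[0,0,0],0.2,0.8]

```text
clock: 29.95
eef_pos: [543.1, -127.6, 157.7]
eef_rot: [-1.571, 0.002, 3.127]
wrist_force: [-2.2, -0.7, 4.4]
finger_gap: 23.3
```

```bash
python3 rd.py
```

```text
pos [ 543.07 -127.61  157.66] F [-3.    0.51  3.69] Mz 0.046 [0.03 0.03 0.04 0.08] gap 23.34 yaw 3.131 Fx,z tool 3.01 -0.47 j6 1.29 30.15
```

>>> play_rows:
  series:
    - [[0,0,0],0.1,0.8]
    - [[0,0,0],0.2,0.8]
    - [[0,0,0],0.2,0.8]

```text
clock: 30.45
eef_pos: [543.1, -127.5, 157.7]
eef_rot: [-1.571, 0.002, 2.93]
wrist_force: [-3.1, 0.4, 4.3]
finger_gap: 23.5
```

```bash
python3 rd.py
```

```text
pos [ 543.08 -127.53  157.67] F [-2.67  1.47  4.17] Mz 0.094 [0.11 0.04 0.1  0.12] gap 23.17 yaw 2.933 Fx,z tool 2.92 -0.89 j6 1.48 30.65
```

>>> play_rows:
  series:
    - [[0,0,0],0.1,0.8]
    - [[0,0,0],0.2,0.8]
    - [[0,0,0],0.2,0.8]

```text
clock: 30.95
eef_pos: [543.1, -127.4, 157.6]
eef_rot: [-1.572, 0.002, 2.733]
wrist_force: [-2.9, 1.5, 4.4]
finger_gap: 23.4
```

```bash
python3 rd.py
```

```text
pos [ 543.09 -127.45  157.66] F [-2.35  1.87  4.16] Mz 0.088 [0.1  0.05 0.08 0.12] gap 23.38 yaw 2.736 Fx,z tool 2.9 -0.79 j6 1.68 31.15
```

>>> play_rows:
  series:
    - [[0.0002,0,-0.0001],0.1,0.8]
    - [[0.0002,0,-0.0001],0.2,0.8]
    - [[0.0002,0,-0.0001],0.2,0.8]

```text
clock: 31.45
eef_pos: [543.0, -127.3, 157.6]
eef_rot: [-1.572, 0.002, 2.536]
wrist_force: [-1.7, 1.8, 4.0]
finger_gap: 23.0
```

```bash
python3 rd.py
```

```text
pos [ 543.03 -127.3   157.68] F [-1.37  1.08  3.55] Mz 0.084 [0.01 0.12 0.1  0.1 ] gap 23.36 yaw 2.539 Fx,z tool 1.74 -0.12 j6 1.88 31.65
```

>>> play_rows:
  series:
    - [[0.0001,0,-0.0001],0.1,0.8]
    - [[0.0001,0,-0.0001],0.2,0.8]
    - [[0.0001,0,-0.0001],0.2,0.8]

```text
clock: 31.95
eef_pos: [543.1, -127.2, 157.7]
eef_rot: [-1.573, 0.002, 2.339]
wrist_force: [-1.3, 1.2, 3.6]
finger_gap: 23.1
```

```bash
python3 rd.py
```

```text
pos [ 543.05 -127.18  157.66] F [-0.86  1.73  3.2 ] Mz -0.084 [-0.15 -0.08 -0.04 -0.07] gap 23.39 yaw 2.342 Fx,z tool 1.84 -0.59 j6 2.07 32.15
```

The torque dropped to −0.08 N·m, so the ratchet has slipped. I'll add 6° to be safely past the first click.

>>> play_rows:
  series:
    - [[0.0001,0,0],0.06,0.8]
    - [[0.0001,0,0],0.11,0.8]
    - [[0.0001,0,0],0.11,0.8]

```text
clock: 32.45
eef_pos: [543.0, -127.1, 157.7]
eef_rot: [-1.573, 0.002, 2.233]
wrist_force: [0.2, 0.9, 3.3]
finger_gap: 23.6
```

```bash
python3 rd.py
```

```text
pos [ 543.05 -127.12  157.67] F [-0.08  1.11  2.78] Mz -0.056 [-0.07 -0.01 -0.06 -0.08] gap 23.35 yaw 2.234 Fx,z tool 0.93 -0.62 j6 2.18 32.65
```

>>> play_rows:
  series:
    - [[0,0,0],0.06,0.8]
    - [[0,0,0],0.1,0.8]
    - [[0,0,0],0.1,0.8]

```text
clock: 32.95
eef_pos: [543.1, -127.1, 157.7]
eef_rot: [-1.573, 0.002, 2.134]
wrist_force: [0.4, 1.6, 3.7]
finger_gap: 23.2
```

```bash
python3 rd.py
```

```text
pos [ 543.08 -127.09  157.67] F [0.72 1.54 2.83] Mz 0.068 [0.08 0.06 0.03 0.1 ] gap 23.04 yaw 2.135 Fx,z tool 0.92 -1.43 j6 2.28 33.15
```

The torque has risen through zero again, so that is one full click. I'll let go and rise clear.

>>> play_rows:
  series:
    - [[0,0,0],0,0.72]
    - [[0,0,0],0,0.66]
    - [[0,0,0],0,0.58]
    - [[0,0,0],0,0.5]
    - [[0,0,0],0,0.5]
    - [[0,0,0],0,0.5]
    - [[0,-0.01,0],0,0.5]
    - [[0,-0.03,0],0,0.5]
    - [[0,-0.06,0],0,0.5]
    - [[0,-0.08,0],0,0.5]
    - [[0,-0.08,0],0,0.5]
    - [[0,-0.08,0],0,0.5]

```text
clock: 34.35
eef_pos: [542.8, -127.1, 237.6]
eef_rot: [-1.573, 0.002, 2.135]
wrist_force: [0.2, 0.0, -0.6]
finger_gap: 46.8
```

```bash
python3 rd.py; python3 - <<'E'
from h import *
w,r=snap('wrist','o.png');a,p=snap('scene','o2.png');s=manip.read_state();print(s['eef_pos'],s['eef_rot'],s['clock'])
c=proj(r,[543.4,-127.1,199])[0];print(c);u,v=int(c[0]),int(c[1])
g=w.min(2)
for y in range(v-26,v+20,2): print(y,' '.join('%3d'%g[y,x] for x in range(u-22,u+24,2)))
# strip end in scene before/after
b=cv2.imread('pics/l2.png')[:,:,::-1]
print('scene diff strip area',np.abs(a[222:240,215:245].astype(int)-b[222:240,215:245]).mean(), np.abs(a[222:240,215:245].astype(int)-b[222:240,215:245]).max())
ga=a.astype(int).min(2)
for y in range(226,235): print(y,ga[y,222:240].tolist())
E
```

```text
pos [ 542.49 -126.98  236.69] F [ 0.05 -0.05  0.26] Mz 0.004 [ 0.01  0.01 -0.01  0.  ] gap 46.93 yaw 2.135 Fx,z tool -0.07 -0.02 j6 2.28 34.55
[ 542.68048462 -127.03299846  237.04031539] [-1.57249444e+00  8.11013027e-04  2.13484136e+00] 34.65
[277.00338803 221.53090792]
195 181 134 126  99  86  98 107 110 114 119 118 111 110 109 108 109 111 114 110 106  99  88  99
197 156 125 104  86  97 108 110 120 136 141 132 127 127 123 117 116 109 111 113 113 107 100 101
199 162 109  86  96 108 111 115 142 155 154 151 154 154 150 142 131 124 116 112 114 111 109 104
201 141  90  96 109 112 116 127 143 156 153 147 145 145 149 151 154 145 127 117 112 112 111 108
203  99  96 109 114 115 124 147 151 134 107  93  81  82  91 108 137 154 142 120 113 114 112 108
205  96 108 113 117 119 135 148 120  76  58  53  51  53  53  58  83 122 126 115 119 111 106 116
207 106 112 116 117 126 144 125  69  55  54  56  56  56  55  54  56  65  95 139 126 107 115 151
209 113 116 117 119 131 134  78  56  57  62  63  62  64  62  60  60  54  84 137 129 119 152 170
211 116 118 116 119 133 106  59  60  65  70  71  70  70  71  
[... 1445 characters left out ...]
, 63, 71, 76, 67, 64, 58, 69, 82, 81, 82, 83, 79, 80]
227 [92, 89, 78, 59, 59, 68, 78, 83, 74, 62, 57, 70, 84, 84, 81, 81, 81, 74]
228 [92, 75, 58, 58, 61, 70, 79, 81, 72, 61, 61, 71, 82, 82, 82, 81, 76, 68]
229 [99, 74, 60, 61, 92, 98, 82, 78, 73, 64, 59, 71, 81, 82, 82, 81, 73, 64]
230 [100, 85, 84, 87, 124, 137, 104, 81, 77, 70, 72, 79, 84, 81, 82, 77, 70, 60]
231 [110, 110, 109, 108, 126, 142, 117, 84, 81, 80, 80, 79, 81, 79, 81, 74, 62, 60]
232 [110, 109, 109, 108, 112, 118, 102, 79, 81, 82, 81, 84, 84, 82, 75, 65, 57, 60]
233 [110, 109, 108, 105, 103, 102, 88, 80, 80, 81, 80, 89, 99, 90, 69, 61, 61, 63]
234 [108, 108, 107, 109, 111, 107, 99, 81, 69, 72, 80, 97, 104, 92, 65, 60, 61, 59]
```

The wrist loads are zero, and the lit corner of the strip's end is unchanged in the scene view. Only 23° was turned after the last free-running reading, which fits exactly one click. I'll hand in.

```bash
python3 -c "
from cell import manip
print(manip.sign_off(), manip.read_state()['clock'])"
```

```text
the job is handed in; nothing more can be done
the job is handed in; nothing more can be done
```

I laid the strip on the table of the grey gauge, wound the spindle down by the ratchet knob to one click, let go and rose clear. The job was handed in at about 35 s.

- **Strip placement:** it lies lengthwise, with its far end about 12–14 mm past the spindle axis. It went in with only about 1–3 N of vertical contact. The first grasp closed above the strip, because the real finger tips sit some 21 mm higher than the reported TCP. That attempt caused no noticeable force, and I redid the grasp lower, at a 30.0 mm gap.
- **Clamping:** the knob was turned about 271° clockwise. Torque ran at about 0.08 N·m, dropped to −0.08 N·m at the slip, and rose again to +0.07 N·m. Only 23° was turned after the last free-running reading, so the ratchet clicked once and no more.
- **Last checks:** wrist force and moment were about zero with the gripper open and clear. The visible, unshadowed corner of the strip's end had not moved in the scene view.
- **Not confirmed:**
  - I could not see the thimble mark, so the click count rests on torque and angle.
  - Running torque was lower than the 0.14 N·m given.
  - I did not see the spindle face touching the strip in a picture.
  - I did not check the bystander objects at the end; nothing suggested contact with them.

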